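# Unlock the pressing plate, quarter-turn it and hold it over the kimchi box

## Robot

A 7-joint arm with a two-finger parallel gripper is mounted at the origin on the work surface. World frame = base frame: x ahead of the robot, y to its left, z up, the work surface at z = 0. Lengths are in mm, angles in rad, forces in N, time in s.
With the tool pointing down it reaches from about 425 to 1025 mm from the base axis. Payload 9.4 kg.
Tool frame: the origin (TCP) lies on the centre line of the jaws, within the pads' length; the fingertips stand 8 mm ahead of it and the grasp point (between the pads) lies 11 mm behind it; z points along the fingers, y is the line along which they close (so a half turn about z gives the same grasp; the last joint's range is limited). The gripper opens to 85 mm and grips with 20 to 120 N. Pads are 22 mm wide; open, the fingers measure 114 mm over their backs; the gripper's body (76 mm by 85 mm) begins 54 mm behind the grasp point. The pads swing forward as they close: fully open they stand 13 mm farther back than shut.
Start: joints at [1.214, 0.599, -0.003, 1.599, 0.002, 0.943, -0.08], TCP at [200.209, -696.807, 239.275] pointing down, gripper open.
Joint ranges: [-2.57, 2.57], [-0.35, 1.97], [-1.29, 1.29], [0.11, 2.56], [-1.05, 4.19], [0.11, 1.86], [-2.63, 2.63]. Speed limits (rad/s): [2.22, 2.22, 3.01, 3.01, 3.14, 3.14, 3.14].

## Interface

Orientations are given as a 3x3 rotation matrix whose columns are the frame's x, y, z axes.
In Python, from workcell import manip, viewer, hand_in gives the robot as it stands. The module is installed in compiled form; this text tells all that it offers.
- The arm moves only by the tool play_rows, never from a script. Its argument "series" is a list of rows, each a list of 5 numbers: the shift along the tool's x, y, z in cm, then the turn about the tool's z in degrees, then the opening, from 0 (shut) to 1 (fully open). A call has 1 to 5 rows; each row is the pose to reach, as a shift and turn from the pose commanded when the call began, along the tool's axes at that moment; what a row does not reach only later rows make up. A row lasts 1/12 s, in which the tool goes at most 41.7 mm and 7.16 degrees, less where a joint would pass 70% of its speed; a pose out of reach is approached as far as the arm can. A call with a gripper value outside its range is refused whole. The fingers move at their own pace and stop on an object; "grip_force" is the grip in N (left out, the last holds). Time passes only in rows, so rows that repeat a pose let the fingers close. It gives the time, the measured TCP pose, the force, the opening and the grip force at its end, in the units of the state.
- manip.get_state(): the state, without advancing time (a new reading comes with each control period).
- viewer.grab_frame(name): name is "scene" or "top"; returns a dict with "color" (400x640x3 uint8, red, green, blue), "fx", "fy", "cx", "cy" (pixels), "distortion" ([k1, k2, p1, p2, k3] as OpenCV has them; the pictures are not rectified), "R" (3x3) and "t" (3): a world point X has camera coordinates R X + t. Camera axes: x right, y down, z forward; pixel columns grow to the right and rows downward; lengths in mm; the calibration is good to about 2 mm. A picture is of the moment at which its call begins. There is no depth.
- hand_in(): hands the job in; it is judged then, once.
The state is a dict: "time": time; "qpos": joint angles; "qd": joint speeds; "effort": joint torques, N m; "position": TCP position; "orientation": TCP orientation; "ft_force": force on the tool from outside, world axes, zero at the start; "torque": the same for the moment, N m; "opening": finger opening in mm; "grasp_force": force on a finger pad.
Only numpy, scipy, OpenCV 4.12 (cv2) and the standard library are available. Lean on these libraries where they do the work, as an engineer would, in place of code of your own. Each camera call takes 0.05 s, during which the arm holds its last target. There are 200 camera calls.

## Task

Throw the caddy's lock lever from the red notch into the green-marked notch and leave it there, then lift the steel pressing plate by its black bar handle, keeping it level so that the loose blue ball stays in the middle of its dish untouched. Give the plate about a quarter turn so that its long side runs along the long side of the open green-rimmed kimchi box, and finish while holding it still and level, centred a few centimetres above the box's rim, clear of the box. Leave the other things where they are.

Things in the scene. Friction and masses are not known exactly. Their poses are not given: they have to be found in the camera images.
- caddy: Fixed wooden caddy 176 (own x) x 136 (y) mm, left or right, yaw to 0.25 rad. Origin: centre of underside. The plate lies on it with its long side along caddy x, underside 25 mm up, inside a lip 30 mm high. On its -y side a white slab (18 mm high, x -80 to 45, y -180 to -64) bears the lock lever and a toothed quadrant with a red (locked) and a green (free) notch mark.
- lock_lever (a joint): Lever angle (rad), counter-clockwise from above; starts 0 to 0.2. 0 = red notch: handle points to caddy -y and the 34 mm latch finger behind the pivot lies over the plate's rim, blocking it. Green notch: 1.2 (within 0.13); travel goes on to a stop at 1.6. Stiff friction hinge (about 2 N at the post): stays where left, does not snap in. Pivot at caddy x -60, y -78 mm.
- lever_post (a point): Top centre of the red upright round post on the lever's handle end, 16 mm diameter, 70 mm from the pivot; the post stands free from 41 to 87 mm above the table. At lever angle q it is at caddy x = -60 + 70 sin q, y = -78 - 70 cos q (mm).
- press_plate: Loose steel pressing plate, about 0.35 kg. Flange 150 (own x, long side) x 110 (y) x 5 mm; round dish 104 mm across, rim 19 mm up, a cone rising 8 degrees, 28 beyond 40 mm radius. Origin: underside centre. Bail handle along x: posts at x +-66 mm, straight black bar 140 long, 12 wide (y), 18 high, its centre 87 mm above the underside, over the dish centre; balanced there.
- bail_grip (a point): Centre of the black bar of the pressing plate's handle, 87 mm above the plate's underside, over the dish centre.
- weight_ball: Loose blue ceramic ball, 40 mm diameter, 80 g, free to roll in the plate's dish; its top is 47 mm above the plate's underside, 31 mm below the bar's lower edge.
- weight_ball_center (a point): Centre of the blue ball.
- dish_rest (a point): Where the ball's centre lies when it rests in the middle of the dish: 27 mm above the plate's underside centre.
- kimchi_box: Fixed open clear plastic kimchi box with green rim, outside 136 (own x) x 176 (own y, the long side) x 80 mm high (rim at 80 mm), walls 4 mm. Origin: centre of the underside. Yaw up to 0.25 rad.
- wood_tray: Bystander: small dark wooden tray 110 x 220 x 20 mm, far side. Origin: underside centre.
- soup_spoon: Bystander: white ceramic soup spoon, 125 mm, lying in the tray.
- lid_opener: Bystander: flat yellow plastic lid opener, 130 x 45 x 10 mm.
- salt_jar: Bystander: jar, 72 mm diameter, 100 mm high.
- spare_lid: Bystander: flat white and green box lid 140 x 180 x 13 mm, lying near left.
- water_cup: Bystander: white ceramic cup, 72 mm diameter, 75 mm high, near right.

How it is judged (in metres and radians):
On the way, in this order (a step that is already met when the one before it is completed fails the run):
1. the lever is in the green notch while the plate still lies on the caddy (value of joint lock_lever between 1.07 and 1.33 rad and distance of press_plate from where it was at the start of the episode below 0.012 m), for 0.3 s.
2. the plate is lifted clear of the caddy with the ball in its dish (height (world z) of press_plate above 0.055 m and contact force between press_plate and caddy below 0.05 N and contact force between the fingers and press_plate above 1 N and distance between weight_ball_center and dish_rest below 0.022 m), for 0.2 s.
At the end, for the whole second after the job is handed in: Lever at 1.2 +-0.13 rad. Fingers hold the plate still, level within 0.10 rad, within 20 mm of the box centre, underside 10 to 100 mm above its rim, long sides parallel within 0.14 rad, touching neither box nor caddy; ball at rest within 12 mm of the dish middle (value of joint lock_lever between 1.07 and 1.33 rad and horizontal distance between press_plate and kimchi_box below 0.02 m and z of press_plate in the frame of kimchi_box between 0.09 and 0.18 m and angle between the x axis of press_plate and the y axis of kimchi_box, either way round below 0.14 rad and angle between press_plate's own z axis and vertical below 0.1 rad and distance between weight_ball_center and dish_rest below 0.012 m and linear speed of press_plate below 0.03 m/s and angular speed of press_plate below 0.15 rad/s and linear speed of weight_ball below 0.05 m/s and contact force between the fingers and press_plate above 1 N and contact force between press_plate and kimchi_box below 0.05 N and contact force between press_plate and caddy below 0.05 N and contact force between weight_ball and press_plate above 0.2 N); the arm keeps its last pose, push and grip.
It fails at once if the ball strays more than 25 mm from the middle of the dish (distance between weight_ball_center and dish_rest above 0.025 m).
It fails at once if the plate is tipped more than 0.2 rad (angle between press_plate's own z axis and vertical above 0.2 rad).
It fails at once if the gripper touches the ball (contact force between any of the arm, the fingers and weight_ball above 0.3 N).
It fails at once if another thing on the surface is moved more than 20 mm (distance of any of wood_tray, soup_spoon, lid_opener, salt_jar, spare_lid, water_cup from where it was at the start of the episode above 0.02 m).
It also fails if it takes over 69 s, if anything falls off the work surface, if the arm or the gripper's body presses on something with over 40 N, if the wrist force passes 120 N, or if a joint passes its speed limit or range.

## Working session

There is one attempt and no reset: what is moved stays moved. The work goes in short steps, Python scripts to look and compute and a tool call to move; the robot and the scene stay as the last step left them, time stands still between calls to the robot, and variables do not carry over. Pictures are saved under pics/ and viewed, at most 10 in all, crops included, and the job is handed in when it is done.

Besides the shell and the picture viewer there is one more tool, called after "Call:" by a JSON object that holds its "api" and its "payload". play_rows: Moves the arm, as the interface text tells. Its arguments: {"type":"object","properties":{"series":{"type":"array","items":{"type":"array","items":{"type":"number"}}},"grip_force":{"type":"number"}},"required":["series"]}

```bash
mkdir -p pics; python3 - <<'E'
from workcell import manip, viewer
import cv2, pickle, numpy as np
s=manip.get_state(); print({k:np.round(v,3).tolist() for k,v in s.items()})
for n in("scene","top"):
    f=viewer.grab_frame(n); pickle.dump(f,open(n+".pkl","wb")); cv2.imwrite(f"pics/{n}0.png",f["color"][:,:,::-1])
    print(n,f["fx"],f["cx"],f["distortion"],np.round(f["R"],3).tolist(),np.round(f["t"],1))
E
```

```text
{'time': 0.0, 'qpos': [1.214, 0.6, -0.003, 1.6, 0.002, 0.943, -0.08], 'qd': [-0.001, 0.002, -0.0, -0.0, 0.001, 0.001, 0.001], 'effort': [-0.001, -77.644, 1.564, -25.8, 0.012, 0.009, 0.0], 'position': [200.052, -696.345, 238.392], 'orientation': [[0.961, 0.276, -0.001], [0.276, -0.961, 0.002], [-0.0, -0.002, -1.0]], 'ft_force': [0.023, 0.274, 0.835], 'torque': [0.003, 0.06, 0.03], 'grasp_force': 0.0, 'opening': 85.497}
scene 487.037439857744 316.58760257867556 [-0.03876634  0.          0.          0.          0.        ] [[-0.722, 0.692, -0.005], [0.525, 0.543, -0.656], [-0.451, -0.476, -0.755]] [ 413.  -238.  1745.1]
top 438.81021013647904 320.5671564155373 [-0.0135897  0.         0.         0.         0.       ] [[0.024, -1.0, -0.001], [-0.99, -0.023, -0.14], [0.14, 0.004, -0.99]] [ -11.1  575.2 1611.1]
```

View pics/top0.png

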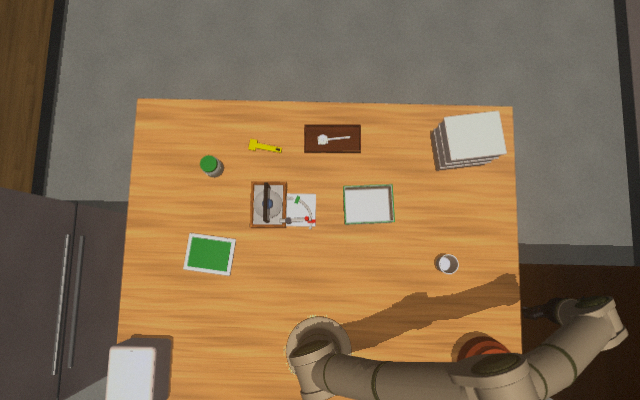

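View pics/scene0.png

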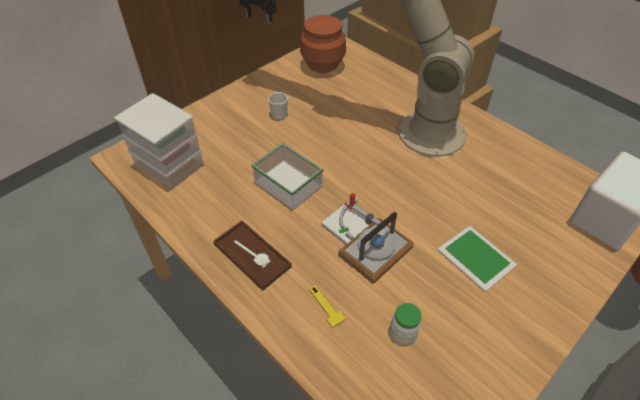

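The top view shows the caddy at about (269,205), its slab and red post to the right near (310,220), and the box at (369,204). The scene view shows the red post at (352,199), the bar near (378,236), and the box at (288,175). Next I measure these.

```bash
cat > h.py <<'E'
import cv2, pickle, numpy as np
def cam(f):
    return np.array([[f["fx"],0,f["cx"]],[0,f["fy"],f["cy"]],[0,0,1]]),np.array(f["distortion"]),np.array(f["R"]),np.array(f["t"])
def ray(f,uv):
    K,D,R,t=cam(f); p=cv2.undistortPoints(np.array(uv,float).reshape(-1,1,2),K,D).reshape(-1,2)
    d=np.c_[p,np.ones(len(p))]@R; return -R.T@t,d
def plane(f,uv,z):
    c,d=ray(f,uv); return c+d*((z-c[2])/d[:,2])[:,None]
def proj(f,X):
    K,D,R,t=cam(f); return cv2.projectPoints(np.array(X,float).reshape(-1,3),cv2.Rodrigues(R)[0],t,K,D)[0].reshape(-1,2)
def tri(f1,u1,f2,u2):
    (c1,d1),(c2,d2)=ray(f1,[u1]),ray(f2,[u2]); d1,d2=d1[0],d2[0]
    a=np.linalg.lstsq(np.c_[d1,-d2],c2-c1,rcond=None)[0]; p,q=c1+a[0]*d1,c2+a[1]*d2
    return (p+q)/2,np.linalg.norm(p-q)
def blobs(f,lo,hi,roi,n=3):
    x0,y0,x1,y1=roi; h=cv2.cvtColor(f["color"],cv2.COLOR_RGB2HSV)
    m=np.zeros(h.shape[:2],np.uint8); m[y0:y1,x0:x1]=cv2.inRange(h,np.array(lo),np.array(hi))[y0:y1,x0:x1]
    c,_=cv2.findContours(m,cv2.RETR_EXTERNAL,cv2.CHAIN_APPROX_NONE)
    return sorted(c,key=lambda k:-len(k))[:n],m
E
python3 - <<'E'
from h import *
T,S=[pickle.load(open(n+".pkl","rb")) for n in("top","scene")]
rois={"top":(240,175,405,235),"scene":(240,140,420,290)}
for n,f in(("top",T),("scene",S)):
    for nm,lo,hi in(("red",(0,150,90),(8,255,255)),("red2",(172,150,90),(180,255,255)),("green",(45,70,40),(85,255,255)),("blue",(100,80,40),(130,255,255)),("black",(0,0,0),(180,120,50))):
        for c in blobs(f,lo,hi,rois[n])[0]:
            if len(c)>4: print(n,nm,len(c),cv2.boundingRect(c),np.round(cv2.minAreaRect(c)[0],1),np.round(cv2.boxPoints(cv2.minAreaRect(c)),1).tolist())
    x0,y0,x1,y1=rois[n]; k=4.6 if n=="top" else 4
    cv2.imwrite(f"pics/{n}c.png",cv2.resize(f["color"][y0:y1,x0:x1,::-1],None,fx=k,fy=k,interpolation=cv2.INTER_CUBIC))
E
```

```text
top red 27 (305, 217, 11, 6) [309.5 220.3] [[303.70001220703125, 220.39999389648438], [305.20001220703125, 216.3000030517578], [315.29998779296875, 220.10000610351562], [313.79998779296875, 224.1999969482422]]
top green 34 (344, 193, 1, 18) [344.  201.5] [[344.0, 210.0], [344.0, 210.0], [344.0, 193.0], [344.0, 193.0]]
top green 20 (393, 202, 1, 11) [393. 207.] [[393.0, 212.0], [393.0, 212.0], [393.0, 202.0], [393.0, 202.0]]
top green 20 (392, 186, 1, 11) [392. 191.] [[392.0, 196.0], [392.0, 196.0], [392.0, 186.0], [392.0, 186.0]]
top blue 9 (269, 201, 2, 5) [269.5 203. ] [[269.0, 205.0], [269.0, 201.0], [270.0, 201.0], [270.0, 205.0]]
scene red 26 (350, 193, 5, 13) [352. 199.] [[350.0, 193.0], [354.0, 193.0], [354.0, 205.0], [350.0, 205.0]]
scene green 142 (252, 165, 71, 30) [286.3 180.3] [[250.5, 191.6999969482422], [252.0, 165.0], [322.1000061035156, 169.0], [320.5, 195.6999969482422]]
scene green 19 (339, 228, 10, 5) [343.4 229.7] [[338.5, 229.8000030517578], [347.0, 226.39999389648438], [348.20001220703125, 229.5], [339.79998779296875, 232.89999389648438]]
scene blue 19 (375, 237, 8, 8) [378.8 240.8] [[374.0, 242.0], [380.0, 236.0], [383.5, 239.5], [377.5, 245.5]]
```

View pics/topc.png

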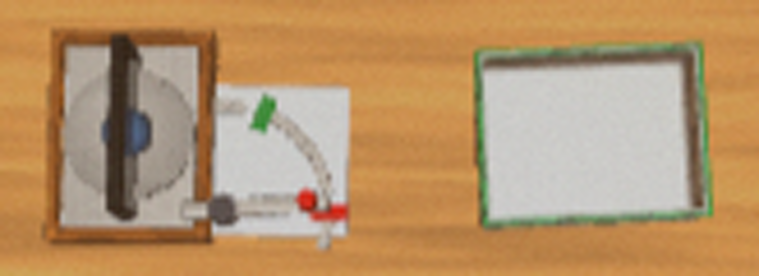

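View pics/scenec.png

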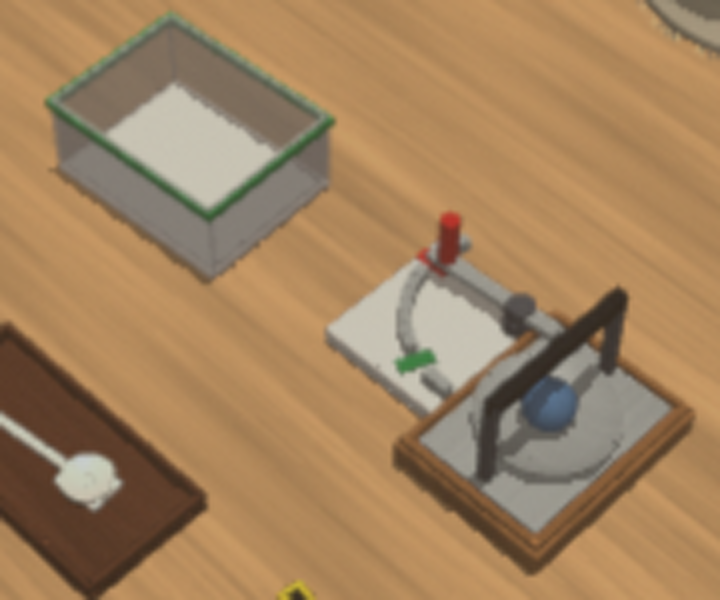

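The crops show the bar from (118,36) to (121,215) in the top crop. The red post top is at (308,198), and the box rim corners are clear in both crops. I convert these to world points.

```bash
python3 - <<'E'
from h import *
T,S=[pickle.load(open(n+".pkl","rb")) for n in("top","scene")]
t=lambda *p:(np.array(p,float)+.5)/4.6-.5+np.array([240,175])
s=lambda *p:(np.array(p,float)+.5)/4-.5+np.array([240,140])
r=np.round
for n,f,c in(("boxT",T,t((474,46),(702,41),(712,215),(484,227))),("boxS",S,s((47,102),(172,14),(334,121),(210,216)))):
    P=plane(f,c,80)[:,:2]; print(n,r(P,1).tolist(),"ctr",r(P.mean(0),1)); 
    R=cv2.minAreaRect(P.astype(np.float32)); print(R)
    e=[np.arctan2(*(P[(i+1)%4]-P[i])[::-1]) for i in range(4)]; print("edge ang",r(np.degrees(e),1), r([np.linalg.norm(P[(i+1)%4]-P[i]) for i in range(4)],0))
P=plane(T,t((53,29),(216,30),(212,241),(44,240)),30)[:,:2]; print("caddyT",r(P,1).tolist(),r(P.mean(0),1),cv2.minAreaRect(P.astype(np.float32)))
P=plane(S,s((692,410),(532,558),(396,447)),30)[:,:2]; print("caddyS",r(P,1).tolist(),"ctr",r((P[0]+P[2])/2,1))
print("ball",[r(v,1) for v in tri(T,t((127,132))[0],S,s((549,404))[0])], "barmid T z121",r(plane(T,t((119,126)),121),1))
P=plane(T,t((118,36),(121,213)),119);print("barT",r(P,1))
P=plane(S,s((622,292),(488,405)),121);print("barS",r(P,1))
p,e=tri(T,t((308,198))[0],S,s((451,215))[0]);print("post",r(p,1),e, r(plane(T,t((308,198)),87),1),r(plane(S,s((451,216)),87),1))
print("pivot z~35", r(plane(T,t((222,209)),35),1))
E
```

```text
boxT [[602.3, -78.1], [610.7, -260.7], [471.3, -268.7], [457.6, -88.5]] ctr [ 535.5 -174. ]
((536.4408569335938, -174.40951538085938), (145.078369140625, 182.68212890625), 4.088082790374756)
edge ang [ -87.4 -176.7   94.4    4.1] [183. 140. 181. 145.]
boxS [[613.5, -252.0], [476.1, -260.2], [466.3, -80.3], [601.4, -73.8]] ctr [ 539.3 -166.6]
((539.9288330078125, -166.53240966796875), (137.6876678466797, 180.17137145996094), 3.1197636127471924)
edge ang [-176.6   93.1    2.8  -86.1] [138. 180. 135. 179.]
caddyT [[616.4, 267.9], [618.7, 133.0], [444.5, 130.2], [442.0, 267.2]] [530.4 199.6] ((530.3529663085938, 200.11672973632812), (174.58163452148438, 136.99038696289062), 0.9146459102630615)
caddyS [[449.4, 269.6], [623.3, 272.3], [624.5, 144.8]] ctr [537.  207.2]
ball [array([529.8, 201.5,  47. ]), np.float64(1.4)] barmid T z121 [[526.3 198.1 121. ]]
barT [[597.3 202.1 119. ]
 [458.9 194.  119. ]]
barS [[466.6 204.9 121. ]
 [604.  206.  121. ]]
post [476.1  52.   85. ] 2.3426101668659123 [[476.6  51.   87. ]] [[477.4  54.8  87. ]]
pivot z~35 [[470.4 122.6  35. ]]
```

Call:
{"api": "play_rows", "payload": {"series": [[3.3,-2.3,0,3,1],[6.6,-4.6,0,6,1],[9.9,-6.9,0,9,1],[13.2,-9.2,0,12,1],[16.5,-11.5,0,15,1]]}}

```text
time: 0.52
position: [327.7, -539.0, 238.9]
orientation: [[1.0, 0.015, -0.0], [0.015, -1.0, 0.001], [-0.0, -0.001, -1.0]]
ft_force: [1.5, -0.0, -0.4]
opening: 85.6
grasp_force: 0.0
```

Call:
{"api": "play_rows", "payload": {"series": [[2.6,-3.2,0,0,1],[5.2,-6.4,0,0,1],[7.8,-9.6,0,0,1],[10.4,-12.8,0,0,1],[13,-16,0,0,1]]}}

```text
time: 0.93
position: [454.9, -376.5, 239.1]
orientation: [[1.0, 0.018, -0.0], [0.018, -1.0, 0.0], [-0.0, -0.0, -1.0]]
ft_force: [0.7, -0.1, 0.2]
opening: 85.6
grasp_force: 0.0
```

Call:
{"api": "play_rows", "payload": {"series": [[0.4,-4,0,0,1],[0.8,-8,0,0,1],[1.2,-12,0,0,1],[1.6,-16,0,0,1],[2,-20,0,0,1]]}}

```text
time: 1.35
position: [470.1, -176.1, 239.1]
orientation: [[1.0, 0.018, -0.0], [0.018, -1.0, 0.0], [-0.0, -0.0, -1.0]]
ft_force: [1.6, 0.4, 0.9]
opening: 85.5
grasp_force: 0.0
```

Call:
{"api": "play_rows", "payload": {"series": [[0,-4,0,0,1],[0,-8,0,0,1],[0,-12,0,0,1],[0,-16,0,0,1],[0,-20,0,0,1]]}}

```text
time: 1.77
position: [466.4, 23.7, 239.3]
orientation: [[1.0, 0.018, -0.0], [0.018, -1.0, -0.0], [-0.0, 0.0, -1.0]]
ft_force: [0.7, -0.9, -0.1]
opening: 85.5
grasp_force: 0.0
```

Call:
{"api": "play_rows", "payload": {"series": [[1,-2.9,0,0,1],[1,-2.9,4,0,1],[1,-2.9,8,0,1],[1,-2.9,11,0,1],[1,-2.9,11,0,1]]}}

```text
time: 2.18
position: [473.7, 51.1, 124.8]
orientation: [[1.0, 0.019, -0.008], [0.019, -1.0, -0.002], [-0.008, 0.001, -1.0]]
ft_force: [-0.8, -0.5, 0.2]
opening: 85.2
grasp_force: 0.0
```

```bash
python3 - <<'E'
from workcell import manip, viewer
from h import *
print(np.round(manip.get_state()["position"],1),np.round(manip.get_state()["qpos"],2))
I=[]
for n,(x0,y0,x1,y1) in(("top",(255,170,335,245)),("scene",(310,150,390,225))):
    f=viewer.grab_frame(n); pickle.dump(f,open(n+"1.pkl","wb"))
    I.append(cv2.resize(f["color"][y0:y1,x0:x1,::-1],None,fx=5,fy=5,interpolation=cv2.INTER_CUBIC))
cv2.imwrite("pics/pre.png",np.hstack(I))
E
```

```text
[473.7  51.1 124.8] [-0.21  0.5  -0.02  2.26  0.03  0.4  -1.81]
```

View pics/pre.png

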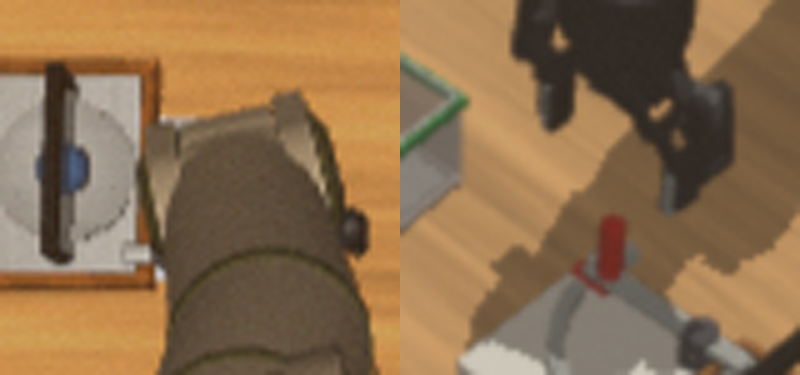

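The top crop shows the bar and ball undisturbed. In the scene crop the fingers straddle the red post, whose top is near (613,220). I descend and close on it.

Call:
{"api": "play_rows", "payload": {"series": [[0.2,0,3,0,1],[0.2,0,5.5,0,1],[0.2,0,7,0,1],[0.2,0,7,0,1],[0.2,0,7,0,1]]}}

```text
time: 2.7
position: [479.1, 51.0, 60.6]
orientation: [[1.0, 0.017, 0.001], [0.017, -1.0, 0.0], [0.001, -0.0, -1.0]]
ft_force: [-0.7, -0.1, -0.0]
opening: 85.6
grasp_force: 0.0
```

Call:
{"api": "play_rows", "payload": {"series": [[0,0,0,0,0.1],[0,0,0,0,0.1],[0,0,0,0,0.1],[0,0,0,0,0.1],[0,0,0,0,0.1]], "grip_force": 25}}

```text
time: 3.12
position: [478.7, 51.1, 59.9]
orientation: [[1.0, 0.018, 0.001], [0.018, -1.0, 0.0], [0.001, -0.0, -1.0]]
ft_force: [0.2, 0.4, -0.1]
opening: 25.6
grasp_force: 0.0
```

Call:
{"api": "play_rows", "payload": {"series": [[0,0,0,0,0.1],[0,0,0,0,0.1],[0,0,0,0,0.1],[0,0,0,0,0.1]]}}

```text
time: 3.45
position: [479.0, 54.8, 60.0]
orientation: [[1.0, 0.022, 0.002], [0.022, -1.0, 0.004], [0.002, -0.004, -1.0]]
ft_force: [-2.6, 13.9, 9.1]
opening: 15.5
grasp_force: 27.4
```

Call:
{"api": "play_rows", "payload": {"series": [[0.2,-0.4,0,0,0.1],[0.8,-0.5,0,0,0.1],[1.8,-0.7,0,0,0.1],[2.8,-1.1,0,0,0.1],[3.7,-1.6,0,0,0.1]]}}

```text
time: 3.87
position: [514.7, 66.2, 59.9]
orientation: [[1.0, 0.017, -0.001], [0.017, -1.0, -0.002], [-0.001, 0.002, -1.0]]
ft_force: [-1.9, -6.2, 9.4]
opening: 14.7
grasp_force: 27.7
```

Call:
{"api": "play_rows", "payload": {"series": [[0.8,-0.7,0,0,0.1],[1.5,-1.4,0,0,0.1],[2.1,-2.3,0,0,0.1],[2.6,-3.3,0,0,0.1],[2.6,-3.3,0,0,0.1]]}}

```text
time: 4.28
position: [545.5, 101.4, 60.2]
orientation: [[1.0, 0.017, 0.008], [0.017, -1.0, 0.0], [0.008, -0.0, -1.0]]
ft_force: [11.6, -3.3, 1.0]
opening: 15.4
grasp_force: 26.7
```

Call:
{"api": "play_rows", "payload": {"series": [[0.2,0,0,0,0.1],[0.2,0,0,0,0.1],[0.2,0,0,0,0.1]]}}

```text
time: 4.53
position: [545.5, 101.2, 60.1]
orientation: [[1.0, 0.017, 0.006], [0.017, -1.0, 0.001], [0.006, -0.001, -1.0]]
ft_force: [6.1, -1.9, 2.1]
opening: 15.2
grasp_force: 27.0
```

Call:
{"api": "play_rows", "payload": {"series": [[0,0,0,0,0.5],[0,0,0,0,0.5],[0,0,0,0,0.5],[0,0,0,0,0.5]]}}

```text
time: 4.87
position: [541.9, 101.3, 59.1]
orientation: [[1.0, 0.018, -0.001], [0.018, -1.0, -0.0], [-0.001, 0.0, -1.0]]
ft_force: [-0.5, -0.2, -0.8]
opening: 42.6
grasp_force: 0.0
```

Call:
{"api": "play_rows", "payload": {"series": [[0,0,-2,0,0.5],[0,0,-5,0,0.5],[0,0,-9,0,0.6],[0,0,-13,0,0.7],[0,3,-15,0,0.8]]}}

```text
time: 5.28
position: [544.1, 77.0, 213.3]
orientation: [[1.0, 0.025, 0.004], [0.025, -1.0, 0.004], [0.004, -0.004, -1.0]]
ft_force: [1.3, 0.7, -0.2]
opening: 68.2
grasp_force: 0.0
```

Call:
{"api": "play_rows", "payload": {"series": [[0,4,-1,0,0.7],[0,8,-1,0,0.7],[0,12,-1,0,0.7],[0,16,-1,0,0.7],[0,16,-1,0,0.7]]}}

```text
time: 5.7
position: [544.7, -97.7, 219.4]
orientation: [[1.0, 0.008, -0.0], [0.008, -1.0, -0.004], [-0.0, 0.004, -1.0]]
ft_force: [0.3, -1.3, -0.9]
opening: 59.9
grasp_force: 0.0
```

```bash
python3 - <<'E'
from workcell import manip, viewer
from h import *
s=manip.get_state(); print(np.round(s["position"],1),np.round(s["qpos"],2),s["opening"])
I=[]
for n,(x0,y0,x1,y1) in(("top",(245,178,325,238)),("scene",(325,175,425,285))):
    f=viewer.grab_frame(n); pickle.dump(f,open(n+"2.pkl","wb"))
    k=5
    c=cv2.resize(f["color"][y0:y1,x0:x1,::-1],None,fx=5 if n=="top" else 4,fy=5 if n=="top" else 4,interpolation=cv2.INTER_CUBIC); I.append(np.vstack([c,np.zeros((max(0,440-len(c)),c.shape[1],3),np.uint8)]))
cv2.imwrite("pics/lev.png",np.hstack(I))
E
```

```text
[544.7 -97.7 219.4] [ 0.07  0.42  0.    2.02  0.    0.71 -1.49] 59.91273404439203
```

View pics/lev.png

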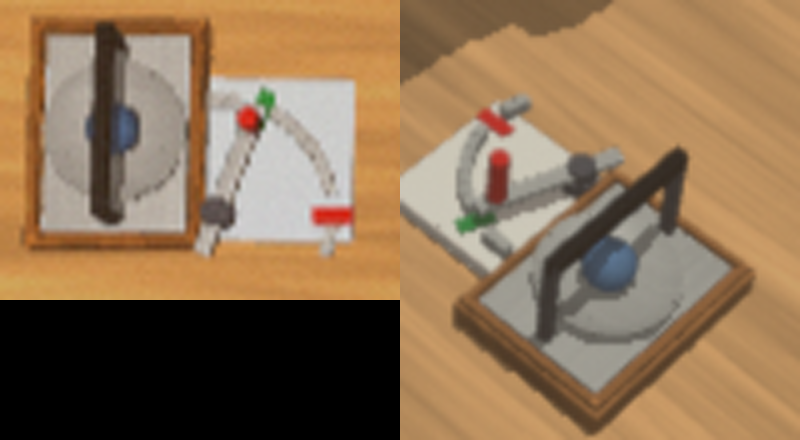

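The lever's handle now points at the green notch: post (250,119) and mark (266,102) in the top crop. The ball and bar are undisturbed. Next I measure the lever angle, the post, the bar and the camera bias.

```bash
python3 - <<'E'
from h import *
T,S=[pickle.load(open(n+"2.pkl","rb")) for n in("top","scene")]
t=lambda *p:(np.array(p,float)+.5)/5-.5+np.array([245,178])
s=lambda *p:(np.array(p,float)+.5)/4-.5+np.array([325,175])
r=lambda a:np.round(a,1).tolist()
print("post",r(plane(T,t((248,117)),87)),r(plane(S,s((100,155)),87)))
print("pivot",r(plane(T,t((216,211)),42)),r(plane(S,s((180,162)),42)))
print("finger tip",r(plane(T,t((205,247)),36)),r(plane(S,s((222,155)),36)))
print("green",r(plane(T,t((266,101)),18)),r(plane(S,s((76,222)),18)),"red",r(plane(T,t((332,216)),18)),r(plane(S,s((95,122)),18)))
print("barT",r(plane(T,t((97,25),(119,25),(94,219),(117,219)),121)))
print("barS",r(plane(S,s((281,150),(149,262)),121)))
print("ball",r(tri(T,t((112,129))[0],S,s((210,264))[0])[0]),r(plane(T,t((112,129)),52)),r(plane(S,s((210,264)),52)))
P=plane(T,t((32,16),(212,17),(208,247),(24,247)),30);print("caddyT",r(P),r(P.mean(0)))
P=plane(S,s((353,272),(195,423),(54,308)),30);print("caddyS",r(P),r((P[0]+P[2])/2))
E
```

```text
post [[536.4, 97.9, 87.0]] [[537.8, 101.2, 87.0]]
pivot [[470.7, 122.3, 42.0]] [[471.9, 123.0, 42.0]]
finger tip [[444.1, 130.1, 36.0]] [[440.4, 137.3, 36.0]]
green [[557.4, 89.0, 18.0]] [[553.5, 96.2, 18.0]] red [[470.9, 36.3, 18.0]] [[473.7, 39.0, 18.0]]
barT [[596.3, 206.3, 121.0], [596.6, 190.5, 121.0], [456.8, 202.6, 121.0], [457.2, 186.3, 121.0]]
barS [[465.7, 203.3, 121.0], [601.7, 204.8, 121.0]]
ball [529.4, 202.2, 47.3] [[529.2, 201.2, 52.0]] [[531.9, 204.7, 52.0]]
caddyT [[616.8, 268.4, 30.0], [619.3, 131.4, 30.0], [444.5, 128.4, 30.0], [441.2, 266.3, 30.0]] [530.4, 198.6, 30.0]
caddyS [[450.3, 271.2, 30.0], [624.7, 276.3, 30.0], [626.1, 144.5, 30.0]] [538.2, 207.8, 30.0]
```

Call:
{"api": "play_rows", "payload": {"series": [[-0.1,-4,0,0,0.6],[-0.2,-8,0,0,0.55],[-0.3,-12,0,0,0.5],[-0.4,-16,0,0,0.5],[-0.5,-20,0,0,0.5]]}}

```text
time: 6.22
position: [536.1, 114.9, 219.1]
orientation: [[1.0, 0.02, -0.001], [0.02, -1.0, 0.001], [-0.001, -0.001, -1.0]]
ft_force: [-0.0, -0.3, 0.9]
opening: 42.4
grasp_force: 0.0
```

Call:
{"api": "play_rows", "payload": {"series": [[-0.1,-3,0,0,0.5],[-0.2,-6,0,0,0.5],[-0.3,-9,0,0,0.5],[-0.3,-9,0,0,0.5],[-0.3,-9,0,0,0.5]]}}

```text
time: 6.63
position: [531.1, 204.9, 218.9]
orientation: [[1.0, 0.024, -0.001], [0.024, -1.0, 0.001], [-0.001, -0.001, -1.0]]
ft_force: [0.0, -0.1, -0.2]
opening: 42.5
grasp_force: 0.0
```

Call:
{"api": "play_rows", "payload": {"series": [[0,0.1,3,0,0.5],[0,0.1,6,0,0.5],[0,0.1,8,0,0.5],[0,0.1,8,0,0.5],[0,0.1,8,0,0.5]]}}

```text
time: 7.05
position: [531.9, 199.5, 138.7]
orientation: [[1.0, 0.018, -0.002], [0.018, -1.0, -0.001], [-0.002, 0.001, -1.0]]
ft_force: [-0.3, 0.6, 0.9]
opening: 42.8
grasp_force: 0.0
```

```bash
python3 - <<'E'
from workcell import manip, viewer
from h import *
s=manip.get_state(); print(np.round(s["position"],1),np.round(s["orientation"],4).tolist(),s["opening"])
f=viewer.grab_frame("scene"); x0,y0,x1,y1=320,160,440,285
cv2.imwrite("pics/grasp.png",cv2.resize(f["color"][y0:y1,x0:x1,::-1],None,fx=4.5,fy=4.5,interpolation=cv2.INTER_CUBIC))
E
```

```text
[531.9 199.5 138.7] [[0.9998, 0.0178, -0.0025], [0.0178, -0.9998, -0.0013], [-0.0025, 0.0012, -1.0]] 42.784881957862524
```

View pics/grasp.png

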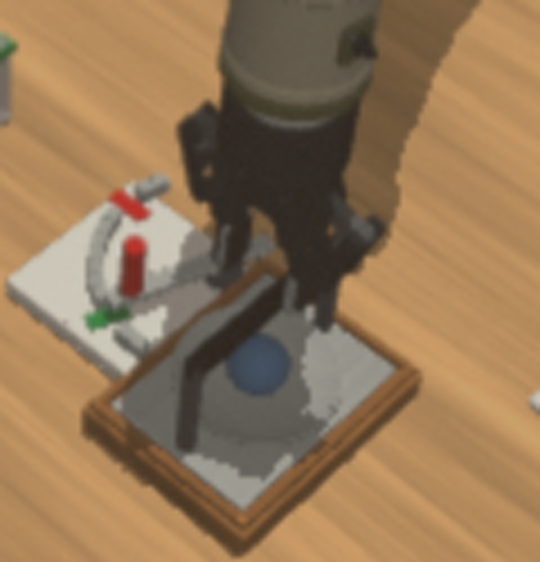

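The fingers, with tips at (225,280) and (322,325), straddle the bar, and the ball is centred at (258,363). I correct y by 4 mm, go down and close gently.

Call:
{"api": "play_rows", "payload": {"series": [[0,-0.4,0,0,0.5],[0,-0.4,1.5,0,0.5],[0,-0.4,3,0,0.5],[0,-0.4,3.8,0,0.5],[0,-0.4,3.8,0,0.5]], "grip_force": 20}}

```text
time: 7.52
position: [532.4, 204.2, 100.9]
orientation: [[1.0, 0.018, -0.001], [0.018, -1.0, -0.0], [-0.001, 0.0, -1.0]]
ft_force: [-0.6, -0.2, 0.9]
opening: 42.4
grasp_force: 0.0
```

Call:
{"api": "play_rows", "payload": {"series": [[0,0,0,0,0.45],[0,0,0,0,0.4],[0,0,0,0,0.35],[0,0,0,0,0.31],[0,0,0,0,0.28]]}}

```text
time: 7.93
position: [532.9, 204.2, 101.8]
orientation: [[1.0, 0.018, 0.001], [0.018, -1.0, 0.0], [0.001, -0.0, -1.0]]
ft_force: [-0.5, 1.3, 0.3]
opening: 24.4
grasp_force: 0.0
```

Call:
{"api": "play_rows", "payload": {"series": [[0,0,0,0,0.26],[0,0,0,0,0.245],[0,0,0,0,0.23],[0,0,0,0,0.22],[0,0,0,0,0.21]]}}

```text
time: 8.35
position: [532.6, 204.1, 101.2]
orientation: [[1.0, 0.018, -0.0], [0.018, -1.0, -0.0], [-0.0, 0.0, -1.0]]
ft_force: [-0.2, 0.3, -1.1]
opening: 17.7
grasp_force: 0.0
```

Call:
{"api": "play_rows", "payload": {"series": [[0,0,0,0,0.2],[0,0,0,0,0.19],[0,0,0,0,0.18],[0,0,0,0,0.17],[0,0,0,0,0.16]]}}

```text
time: 8.77
position: [532.7, 204.1, 101.3]
orientation: [[1.0, 0.018, -0.0], [0.018, -1.0, -0.0], [-0.0, 0.0, -1.0]]
ft_force: [-0.7, -0.2, 0.6]
opening: 13.8
grasp_force: 0.0
```

Call:
{"api": "play_rows", "payload": {"series": [[0,0,0,0,0.15],[0,0,0,0,0.14],[0,0,0,0,0.13],[0,0,0,0,0.11],[0,0,0,0,0.08]]}}

```text
time: 9.18
position: [532.6, 203.8, 101.3]
orientation: [[1.0, 0.018, -0.0], [0.018, -1.0, -0.0], [-0.0, 0.0, -1.0]]
ft_force: [0.4, -2.3, 1.7]
opening: 11.8
grasp_force: 20.0
```

Call:
{"api": "play_rows", "payload": {"series": [[0,0,0,0,0.05],[0,0,0,0,0],[0,0,0,0,0],[0,0,0,0,0]], "grip_force": 60}}

```text
time: 9.52
position: [532.7, 203.9, 101.4]
orientation: [[1.0, 0.018, 0.0], [0.018, -1.0, -0.0], [0.0, 0.0, -1.0]]
ft_force: [-0.6, -3.0, 4.6]
opening: 10.5
grasp_force: 59.3
```

Call:
{"api": "play_rows", "payload": {"series": [[0,0,-0.2,0,0],[0,0,-0.5,0,0],[0,0,-0.9,0,0],[0,0,-1.4,0,0],[0,0,-1.9,0,0]]}}

```text
time: 9.93
position: [532.5, 204.3, 120.6]
orientation: [[1.0, 0.018, -0.0], [0.018, -1.0, -0.0], [-0.0, -0.0, -1.0]]
ft_force: [-0.9, -0.1, -3.8]
opening: 11.3
grasp_force: 58.4
```

Call:
{"api": "play_rows", "payload": {"series": [[0,0,-0.6,0,0],[0,0,-1.2,0,0],[0,0,-1.8,0,0],[0,0,-2.4,0,0],[0,0,-3,0,0]]}}

```text
time: 10.35
position: [532.6, 204.1, 151.0]
orientation: [[1.0, 0.018, 0.0], [0.018, -1.0, 0.0], [0.0, -0.0, -1.0]]
ft_force: [-0.3, 0.2, -4.1]
opening: 10.9
grasp_force: 58.4
```

```bash
python3 - <<'E'
from workcell import manip, viewer
from h import *
s=manip.get_state(); print(np.round(s["position"],1),np.round(s["qpos"],2),s["opening"],np.round(s["ft_force"],1),np.round(s["torque"],2))
f=viewer.grab_frame("scene"); x0,y0,x1,y1=320,150,440,285
cv2.imwrite("pics/lift.png",cv2.resize(f["color"][y0:y1,x0:x1,::-1],None,fx=4.4,fy=4.4,interpolation=cv2.INTER_CUBIC))
E
```

```text
[532.6 204.1 151. ] [-0.45  0.53 -0.02  2.04  0.01  0.57 -2.03] 10.882145320463 [-0.3  0.2 -4.1] [-0.01 -0.04 -0.01]
```

View pics/lift.png

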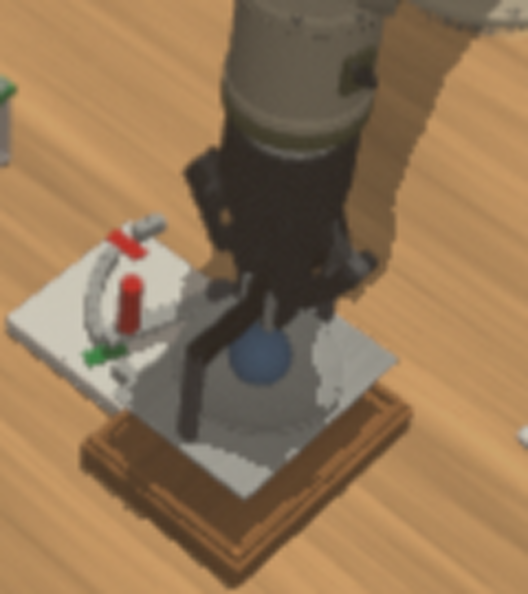

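The plate hangs level clear of the caddy, with the ball centred under the bar at (260,352). The lever is still at green. I raise it further and carry it to the box.

Call:
{"api": "play_rows", "payload": {"series": [[0,0,-0.8,0,0],[0,0,-1.8,0,0],[0,0,-3,0,0],[0,0,-4.2,0,0],[0,0,-5.2,0,0]]}}

```text
time: 10.82
position: [532.7, 204.2, 203.7]
orientation: [[1.0, 0.018, 0.0], [0.018, -1.0, 0.0], [0.0, -0.0, -1.0]]
ft_force: [0.1, -0.3, -4.2]
opening: 11.0
grasp_force: 58.6
```

Call:
{"api": "play_rows", "payload": {"series": [[0,0.2,0,0,0],[0,0.6,0,0,0],[0,1.2,0,0,0],[0,2.1,0,0,0],[0,3.2,0,0,0]]}}

```text
time: 11.23
position: [532.8, 171.3, 201.6]
orientation: [[1.0, 0.019, -0.001], [0.019, -1.0, -0.001], [-0.001, 0.0, -1.0]]
ft_force: [0.1, -0.2, -3.4]
opening: 10.9
grasp_force: 58.6
```

Call:
{"api": "play_rows", "payload": {"series": [[0,1.3,0,0,0],[0,2.6,0,0,0],[0,3.9,0,0,0],[0,5.2,0,0,0],[0,6.5,0,0,0]]}}

```text
time: 11.65
position: [534.4, 105.4, 202.2]
orientation: [[1.0, 0.017, -0.0], [0.017, -1.0, -0.0], [-0.0, 0.0, -1.0]]
ft_force: [0.6, -0.1, -3.1]
opening: 11.2
grasp_force: 58.6
```

Call:
{"api": "play_rows", "payload": {"series": [[0,1.3,0,0,0],[0,2.6,0,0,0],[0,3.9,0,0,0],[0,5.2,0,0,0],[0,6.5,0,0,0]]}}

```text
time: 12.07
position: [535.6, 40.8, 202.3]
orientation: [[1.0, 0.018, 0.0], [0.018, -1.0, -0.0], [0.0, 0.0, -1.0]]
ft_force: [-1.0, 0.6, -3.5]
opening: 10.9
grasp_force: 58.6
```

Call:
{"api": "play_rows", "payload": {"series": [[0,1.3,0,0,0],[0,2.6,0,0,0],[0,3.9,0,0,0],[0,5.2,0,0,0],[0,6.5,0,0,0]]}}

```text
time: 12.48
position: [536.8, -24.2, 202.3]
orientation: [[1.0, 0.018, 0.0], [0.018, -1.0, -0.0], [0.0, 0.0, -1.0]]
ft_force: [-0.6, -0.5, -4.1]
opening: 10.7
grasp_force: 58.6
```

Call:
{"api": "play_rows", "payload": {"series": [[0,1.3,0,0,0],[0,2.6,0,0,0],[0,3.9,0,0,0],[0,5.2,0,0,0],[0,6.5,0,0,0]]}}

```text
time: 12.9
position: [537.9, -89.2, 202.2]
orientation: [[1.0, 0.018, -0.0], [0.018, -1.0, -0.0], [-0.0, 0.0, -1.0]]
ft_force: [-0.0, 0.3, -2.8]
opening: 10.8
grasp_force: 58.6
```

Call:
{"api": "play_rows", "payload": {"series": [[0,1.3,0,0,0],[0,2.6,0,0,0],[0,3.9,0,0,0],[0,5.0,0,0,0],[0,6.0,0,0,0]]}}

```text
time: 13.32
position: [538.9, -149.2, 202.2]
orientation: [[1.0, 0.018, -0.0], [0.018, -1.0, -0.0], [-0.0, 0.0, -1.0]]
ft_force: [-0.4, 0.5, -3.0]
opening: 11.0
grasp_force: 58.6
```

Call:
{"api": "play_rows", "payload": {"series": [[0,0.8,0,0,0],[0,1.4,0,0,0],[0,1.8,0,0,0],[0,2.1,0,0,0],[0,2.2,0,0,0]]}}

```text
time: 13.73
position: [539.4, -170.0, 202.2]
orientation: [[1.0, 0.018, -0.0], [0.018, -1.0, 0.0], [-0.0, -0.0, -1.0]]
ft_force: [0.2, 0.0, -3.5]
opening: 10.9
grasp_force: 58.6
```

Call:
{"api": "play_rows", "payload": {"series": [[-0.1,0,0,-1,0],[-0.2,0,0,-3,0],[-0.3,0,0,-6,0],[-0.3,0,0,-10,0],[-0.3,0,0,-14,0]]}}

```text
time: 14.15
position: [536.4, -169.1, 202.3]
orientation: [[0.964, 0.264, -0.0], [0.264, -0.964, 0.0], [-0.0, -0.0, -1.0]]
ft_force: [0.8, 0.2, -4.0]
opening: 10.8
grasp_force: 58.6
```

Call:
{"api": "play_rows", "payload": {"series": [[0,0,0,-4,0],[0,0,0,-8,0],[0,0,0,-12,0],[0,0,0,-16,0],[0,0,0,-20,0]]}}

```text
time: 14.57
position: [536.3, -169.2, 202.3]
orientation: [[0.816, 0.578, -0.0], [0.578, -0.816, 0.0], [-0.0, -0.0, -1.0]]
ft_force: [0.3, -0.0, -3.5]
opening: 10.9
grasp_force: 58.6
```

Call:
{"api": "play_rows", "payload": {"series": [[0,0,0,-4,0],[0,0,0,-8,0],[0,0,0,-12,0],[0,0,0,-16,0],[0,0,0,-20,0]]}}

```text
time: 14.98
position: [536.3, -169.3, 202.3]
orientation: [[0.569, 0.822, -0.0], [0.822, -0.569, 0.0], [0.0, -0.0, -1.0]]
ft_force: [-0.2, 0.2, -3.5]
opening: 11.1
grasp_force: 58.6
```

Call:
{"api": "play_rows", "payload": {"series": [[0,0,0,-4,0],[0,0,0,-8,0],[0,0,0,-12,0],[0,0,0,-16,0],[0,0,0,-20,0]]}}

```text
time: 15.4
position: [536.3, -169.3, 202.3]
orientation: [[0.253, 0.967, -0.0], [0.967, -0.253, 0.0], [0.0, -0.0, -1.0]]
ft_force: [0.4, -0.5, -3.6]
opening: 11.1
grasp_force: 58.6
```

Call:
{"api": "play_rows", "payload": {"series": [[0,0,0,-4,0],[0,0,0,-8,0],[0,0,0,-11.5,0],[0,0,0,-14.5,0],[0,0,0,-16.5,0]]}}

```text
time: 15.82
position: [536.3, -169.4, 202.3]
orientation: [[-0.031, 1.0, -0.0], [1.0, 0.031, 0.0], [0.0, -0.0, -1.0]]
ft_force: [0.3, -0.5, -4.0]
opening: 10.7
grasp_force: 58.6
```

Call:
{"api": "play_rows", "payload": {"series": [[0,0,0,-1.4,0],[0,0,0,-1.9,0],[0,0,0,-1.9,0],[0,0,0,-1.9,0]]}}

```text
time: 16.15
position: [536.4, -169.8, 202.3]
orientation: [[-0.059, 0.998, -0.0], [0.998, 0.059, -0.0], [0.0, -0.0, -1.0]]
ft_force: [-0.4, -0.1, -4.1]
opening: 11.0
grasp_force: 58.6
```

```bash
python3 - <<'E'
from workcell import manip, viewer
from h import *
s=manip.get_state(); print(np.round(s["position"],1),np.round(s["orientation"],3).tolist(),np.round(s["qpos"],2),s["opening"])
I=[]
for n,(x0,y0,x1,y1) in(("top",(285,165,405,245)),("scene",(235,90,390,250))):
    f=viewer.grab_frame(n); pickle.dump(f,open(n+"3.pkl","wb"))
    c=cv2.resize(f["color"][y0:y1,x0:x1,::-1],None,fx=2.9,fy=2.9,interpolation=cv2.INTER_CUBIC); I.append(np.vstack([c,np.zeros((464-len(c),c.shape[1],3),np.uint8)]))
cv2.imwrite("pics/fin.png",np.hstack(I)); print(np.hstack(I).shape)
E
```

```text
[ 536.4 -169.8  202.3] [[-0.059, 0.998, -0.0], [0.998, 0.059, -0.0], [0.0, -0.0, -1.0]] [ 0.54  0.49 -0.47  1.99  0.32  0.73 -0.07] 10.964641841560175
(464, 798, 3)
```

View pics/fin.png

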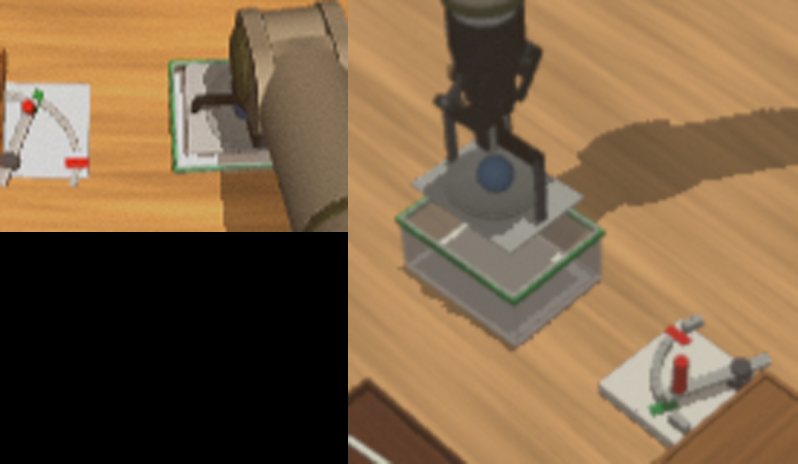

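The scene view shows the plate level over the box, with its long side along the box's long side and the ball at (494,173) in its middle. The lever is at green. One numeric check of the ball and plate follows.

```bash
python3 - <<'E'
from h import *
S=pickle.load(open("scene3.pkl","rb"))
s=lambda *p:(np.array(p,float)+.5)/2.9-.5+np.array([235,90])
P=plane(S,s((494-348,173)),153); print("ball",P)
P=plane(S,s((411-348,182),(512-348,250),(582-348,197)),131); print("plate corners",np.round(P,1).tolist(),"ctr",(P[0]+P[2])/2)
P=plane(S,s((397-348,218),(515-348,299),(605-348,233)),80); print("box corners",np.round(P,1).tolist(),"ctr",(P[0]+P[2])/2)
E
```

```text
ball [[ 538.5104634  -171.40398986  153.        ]]
plate corners [[596.1, -240.6, 131.0], [585.6, -92.2, 131.0], [481.9, -98.3, 131.0]] ctr [ 538.99235726 -169.48725987  131.        ]
box corners [[612.3, -252.6, 80.0], [598.9, -76.1, 80.0], [466.3, -79.5, 80.0]] ctr [ 539.32792678 -166.04227433   80.        ]
```

Call:
{"api": "play_rows", "payload": {"series": [[0,0,0,0,0],[0,0,0,0,0],[0,0,0,0,0],[0,0,0,0,0],[0,0,0,0,0]]}}

```text
time: 16.67
position: [536.4, -169.8, 202.3]
orientation: [[-0.06, 0.998, -0.0], [0.998, 0.06, -0.0], [-0.0, -0.0, -1.0]]
ft_force: [0.1, -0.1, -3.5]
opening: 11.0
grasp_force: 58.6
```

Call:
{"api": "play_rows", "payload": {"series": [[0,0,0,0,0],[0,0,0,0,0],[0,0,0,0,0],[0,0,0,0,0],[0,0,0,0,0]]}}

```text
time: 17.08
position: [536.4, -169.9, 202.3]
orientation: [[-0.06, 0.998, -0.0], [0.998, 0.06, 0.0], [0.0, -0.0, -1.0]]
ft_force: [-0.5, 0.2, -3.8]
opening: 11.1
grasp_force: 58.6
```

```bash
python3 -c "
from workcell import hand_in
print(hand_in())"
```

```text
the job is handed in; nothing more can be done
None
```

I handed the job in at about 17 s with the lever at about 1.2 rad in the green notch and the plate held level about 46 mm above the box rim, its centre within about 4 mm of the box's, long sides parallel and the ball centred; no verdict came back.

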